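# Rock the stuck vial block out of the block warmer

## Robot

A 6-joint arm with a two-finger parallel gripper is mounted at the origin on the work surface. World frame = base frame: x ahead of the robot, y to its left, z up, the work surface at z = 0. Lengths are in m, angles in degrees, forces in N, time in s.
With the tool pointing down it reaches from about 0.35 to 0.925 m from the base axis. Payload 6.4 kg.
Tool frame: the origin (TCP) lies midway between the tips of the shut fingers; the grasp point (between the pads) lies 19 mm behind it; z points along the fingers, y is the line along which they close (so a half turn about z gives the same grasp; the last joint's range is limited). The gripper opens to 85 mm and grips with 20 to 120 N. Pads are 22 mm wide; open, the fingers measure 114 mm over their backs; the gripper's body (76 mm by 85 mm) begins 54 mm behind the grasp point. The pads swing forward as they close: fully open they stand 13 mm farther back than shut.
Start: joints at [-81.022, 14.043, 89.255, -0, 76.702, -9.975], TCP at [0.211, -0.615, 0.231] pointing down, gripper open.
Joint ranges: [-179.41, 179.41], [-58.25, 129.5], [7.25, 145.43], [-54.29, 234.29], [11.92, 165.04], [-157.13, 157.13]. Speed limits (degrees/s): [147.25, 147.25, 180, 180, 180, 180].

## Interface

Orientations are given as a 3x3 rotation matrix whose columns are the frame's x, y, z axes.
In Python, from cell import status, viewer, manip, silhouettes gives the robot as it stands.
- The arm moves only by the tool apply_moves, never from a script. Its argument "series" is a list of rows, each a list of 3 entries, a list of its own where there are three numbers: the opening, from 0 (shut) to 1 (fully open), then the shift along the tool's x, y, z in m, then the turn about the tool's z in degrees. In form: [[fingers, [tx, ty, tz], twist], ...]. A call has 1 to 20 rows; each row is the pose to reach, as a shift and turn from the pose commanded when the call began, along the tool's axes at that moment; what a row does not reach only later rows make up. A row lasts 1/8 s, in which the tool goes at most 62.5 mm and 10.7 degrees, less where a joint would pass 70% of its speed; a pose out of reach is approached as far as the arm can. A call with a gripper value outside its range is refused whole. The fingers move at their own pace and stop on an object; the grip force is fixed at half the most. Time passes only in rows, so rows that repeat a pose let the fingers close. It gives the time, the measured TCP pose, the force, the opening and the grip force at its end, in the units of the state.
- status.sense(): the state, without advancing time (a new reading comes with each control period).
- viewer.get_image(name): name is "side" or "top"; returns a dict with "pixels" (480x640x3 uint8, blue, green, red), "intrinsics" (3x3 intrinsics, pixels), "k1" (the pictures are not rectified: a ray, as slopes to the right and down, at radius r is drawn at 1 + k1 r^2 times it, then the intrinsics apply), "world_from_camera" (4x4, takes a point from camera to world coordinates). Camera axes: x right, y down, z forward; pixel columns grow to the right and rows downward; lengths in m; the calibration is good to about 2 mm. A picture is of the moment at which its call begins. There is no depth.
- manip.hand_in(): hands the job in; it is judged then, once.
Trained networks look in the newest picture that a camera, given by its name, has taken for a name from the list of things; names that differ only in an ending like _2 or _b are one class to them, and where a whole thing is asked for, a point or a joint stands for the part that bears it (a point fixed in the world has none). Each returns a list of dicts, best first, with "score" (0 to 1); they miss things now and then, are a little off and sometimes report something else, mostly with a low value. They report only what shows in the picture. A call takes as long as a camera call.
- silhouettes(label, camera): "pixels" (480x640 bool, what is visible of it) and "point" ([column, row] in pixels, amid what is visible of it).
The state is a dict: "time": time; "joints": joint angles; "qvel": joint speeds; "joint_efforts": joint torques, N m; "ee_pos": TCP position; "tool_rot": TCP orientation; "wrist_force": force on the tool from outside, world axes, zero at the start; "ft_torque": the same for the moment, N m; "gripper_width": finger opening in m; "gripper_force": force on a finger pad.
Only numpy, scipy, OpenCV 4.12 (cv2) and the standard library are available. Lean on these libraries where they do the work, as an engineer would, in place of code of your own. Each camera call takes 0.05 s, during which the arm holds its last target. There are 200 camera calls.

## Task

Take the amber, green-capped medicine vial off the block warmer and stand it upright in the steel tray. Then grip the aluminium block by its blue handle bar, rock it side to side (across the bar) until it has pushed both black retaining pads outward and comes free, and lift it straight up until its underside is about two centimetres above the pads. Finish while still holding the block there, hanging upright over its well and touching nothing but the gripper, and leave the small vials, bottles and carton alone.

Things in the scene. Friction and masses are not known exactly. Their poses are not given: they have to be found in the camera images.
- vial: amber glass medicine vial with a green cap, round, body 38 mm in diameter, straight-sided up to 43 mm, 70 mm tall in all with a narrow neck and cap, about 90 g; origin at the centre of its underside, z up. It starts upright on the warmer's deck just outside the left (+y) pad, where it leaves pad and fingers no room.
- tray: open steel tray fixed to the counter, 150 (x) x 120 (y) x 18 mm, walls 4 mm thick; origin at the centre of its underside, axes along its sides
- tray_in (a point): centre of the tray's inner floor (4 mm above the counter), same axes as the tray
- warmer: white block warmer fixed to the counter, 170 (x) x 200 (y) x 75 mm tall, control panel on its -x side; origin at the centre of its underside. In the middle of its deck is a well 65 (x) x 64 (y) mm, 44 mm deep, with the block in it and a retaining pad at its +y and -y sides. The block rocks along the warmer's y.
- well (a point): centre of the mouth of the well, level with the warmer's deck, 75 mm above the counter; same axes as the warmer
- block: aluminium vial block, about 0.35 kg, in the well, axes along the warmer's; origin at the centre of its underside, 44 mm below the deck. Its foot, 16 mm wide (y), stands in a slot, so it can rock about x, some 0.14 rad each way. Body 60 (x) x 49 (y) mm up to a shoulder 38 mm above the underside, then a neck 40 mm wide (y) up to 56 mm. A bail handle on top carries a blue bar.
- block_grip (a point): middle of the blue handle bar, 95 mm above the block's underside; block's axes. Round bar along x, 12 mm thick, 64 mm long, on two thin posts at x = -26 and +26 mm: 45 mm between them to grip, 33 mm free below the bar. Pinch it across y; the block can swivel about the bar in the fingers and hangs upright from it.
- pad_left (a joint): outward travel (m), 0 to 0.0065, of the +y retaining pad: black rubber, orange stripe, 50 (x) x 12 (y) x 8 mm high, on the deck. Near 0 it touches the block's neck and overhangs its shoulder by 4 mm. It slides stiffly (7 N) and stays where left. Moving the handle bar 12 to 14 mm to its side makes the neck push it out; past 0.005 it no longer catches.
- pad_right (a joint): the same for the equal pad on the warmer's -y side. The pads lie 6 mm above the block's shoulder: pulled straight up, the block rises 6 mm and stops. It comes free only with both pads out.
- small0: small clear vial with a blue cap, 22 mm in diameter, 38 mm tall, one of four on a blue mat; origin at the centre of its underside; leave alone
- small1: another of the four small blue-capped vials, same size and origin; leave alone
- small2: another of the four small blue-capped vials, same size and origin; leave alone
- small3: another of the four small blue-capped vials, same size and origin; leave alone
- dispenser: white pump dispenser with a grey collar, 72 mm in diameter, 134 mm tall; origin at the centre of its underside; leave alone
- saline: clear bottle with a white cap, 60 mm in diameter, 110 mm tall; origin at the centre of its underside; leave alone
- carton: white and green carton, 60 x 60 x 80 mm; origin at the centre of its underside; leave alone

How it is judged (in metres and radians):
On the way, in this order (a step that is already met when the one before it is completed fails the run):
1. the medicine vial stands released in the tray while the block is still held by its pads (x of vial in the frame of tray_in between -0.062 and 0.062 m and y of vial in the frame of tray_in between -0.047 and 0.047 m and height (world z) of vial below 0.012 m and angle between vial's own z axis and vertical below 0.15 rad and contact force between vial and the fingers below 0.1 N and linear speed of vial below 0.03 m/s and z of block in the frame of well below -0.03 m), for 0.2 s.
2. both retaining pads have been pushed outward by rocking (more than 1.8 mm each) (value of joint each of pad_left, pad_right above 0.0018 m), for 0.1 s.
3. the block is held just clear above its well (z of block in the frame of well between 0.012 and 0.065 m and horizontal distance between block and well below 0.03 m and angle between block's own z axis and vertical below 0.25 rad and contact force between block and the fingers above 1 N and contact force between block and warmer below 0.1 N), for 0.3 s.
At the end, for the whole second after the job is handed in: Vial upright (0.15 rad) and released on the tray's floor; block held still in the fingers, upright within 0.25 rad, within 30 mm sideways of its well's centre, underside 12 to 65 mm above the deck (4 to 57 mm above the pads), touching neither warmer nor pads (all of step 3 and x of vial in the frame of tray_in between -0.062 and 0.062 m and y of vial in the frame of tray_in between -0.047 and 0.047 m and height (world z) of vial below 0.012 m and angle between vial's own z axis and vertical below 0.15 rad and contact force between vial and the fingers below 0.1 N and linear speed of each of vial, block below 0.03 m/s and angular speed of block below 0.5 rad/s); the arm keeps its last pose, push and grip.
It fails at once if a small vial, the dispenser, the clear bottle or the carton was displaced by more than 25 mm (distance of any of small0, small1, small2, small3, dispenser, saline, carton from where it was at the start of the episode above 0.025 m).
It fails at once if the medicine vial was tipped over (angle between vial's own z axis and vertical above 0.7 rad).
It also fails if it takes over 61 s, if anything falls off the work surface, if the arm or the gripper's body presses on something with over 40 N, if the wrist force passes 120 N, or if a joint passes its speed limit or range.

## Working session

There is one attempt and no reset: what is moved stays moved. The work goes in short steps, Python scripts to look and compute and a tool call to move; the robot and the scene stay as the last step left them, time stands still between calls to the robot, and variables do not carry over. Pictures are saved under pics/ and viewed, at most 10 in all, crops included, and the job is handed in when it is done.

Besides the shell and the picture viewer there is one more tool, called as name([rows], argument=value, ...), one row to a line, values as JSON. apply_moves: Moves the arm, as the interface text tells. Its arguments: {"type":"object","properties":{"series":{"type":"array"}},"required":["series"]}

```bash
mkdir -p pics; ls; python3 - <<'E'
from cell import status, viewer, manip, silhouettes
import cv2,numpy as np
s=status.sense()
print({k:np.round(v,3).tolist() for k,v in s.items()})
for c in ("side","top"):
    r=viewer.get_image(c); cv2.imwrite(f"pics/{c}0.png",r["pixels"])
    print(c,np.round(r["intrinsics"],2).tolist(),r["k1"],np.round(r["world_from_camera"],4).tolist())
    for n in ["vial","tray","warmer","block","block_grip","pad_left","pad_right"]:
        for d in silhouettes(n,c)[:2]:
            p=d["pixels"];ys,xs=np.nonzero(p)
            print(c,n,round(d["score"],2),np.round(d["point"],1),p.sum(),xs.min() if len(xs) else 0,xs.max() if len(xs) else 0,ys.min() if len(xs) else 0,ys.max() if len(xs) else 0)
E
```

```text
pics
{'time': 0.0, 'joints': [-81.021, 14.084, 89.327, 0.001, 76.702, -9.976], 'qvel': [-0.01, 0.023, 0.041, -0.022, -0.023, -0.016], 'joint_efforts': [-0.002, -42.952, -32.613, -0.0, 0.005, 0.0], 'ee_pos': [0.211, -0.614, 0.23], 'tool_rot': [[0.946, 0.325, -0.0], [0.325, -0.946, 0.002], [0.0, -0.002, -1.0]], 'wrist_force': [-0.073, 0.443, -0.328], 'ft_torque': [-0.02, 0.02, -0.029], 'gripper_force': 0.0, 'gripper_width': 0.086}
side [[528.63, 0.0, 311.48], [0.0, 528.63, 235.43], [0.0, 0.0, 1.0]] -0.06472123160752044 [[-0.852, -0.3245, 0.4108, 0.1044], [-0.5231, 0.5569, -0.6452, 0.7505], [-0.0194, -0.7646, -0.6442, 0.8515], [0.0, 0.0, 0.0, 1.0]]
side vial 0.85 [304.  238.4] 438 294 311 221 252
side vial 0.36 [352.6 169.8] 866 337 365 149 186
side tray 0.72 [395.7 204.6] 1868 361 426 187 228
side warmer 0.69 [324.6 254.2] 5737 266 379 205 300
side block 0.83 [319.8 233.2] 565 310 337 211 249
side block_grip 0.83 [324.6 231.9] 571 311 337 212 250
side pad_left 0.74 [323.3 234.4] 555 310 336 213 248
side pad_right 0.52 [335.  234.1] 60 331 340 229 237
top [[602.15, 0.0, 316.9], [0.0, 602.15, 240.26], [0.0, 0.0, 1.0]] -0.14641617492074058 [[-0.0039, -0.9969, 0.0791, 0.4833], [-1.0, 0.0036, -0.0036, 0.0165], [0.0033, -0.0792, -0.9969, 1.3422], [0.0, 0.0, 0.0, 1.0]]
top vial 0.81 [313.6 232.7] 262 306 322 225 243
top tray 0.61 [458.1 275.9] 3654 428 490 236 308
top tray 0.55 [157.3 191.8] 1171 138 179 176 212
top warmer 0.53 [195.  300.6] 95 191 201 300 309
top block 0.57 [336.4 245.7] 634 324 353 227 261
top block_grip 0.59 [339.  242.1] 586 325 351 227 261
top pad_left 0.44 [328.  236.2] 111 322 333 229 249
top pad_right 0.43 [352.4 246.8] 154 344 357 237 260
```

```bash
python3 - <<'E'
import cv2
a=cv2.imread("pics/side0.png");b=cv2.imread("pics/top0.png")
cv2.imwrite("pics/sidecrop.png",cv2.resize(a[130:330,230:460],None,fx=3.4,fy=3.0,interpolation=cv2.INTER_CUBIC)[:600,:800])
cv2.imwrite("pics/topcrop.png",cv2.resize(b[180:330,260:500],None,fx=3.33,fy=3.33,interpolation=cv2.INTER_CUBIC)[:600,:800])
E
```

```text
(no output)
```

View pics/top0.png

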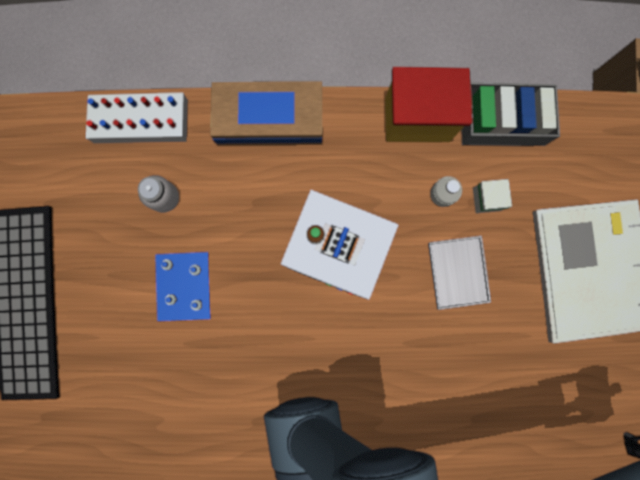

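View pics/sidecrop.png

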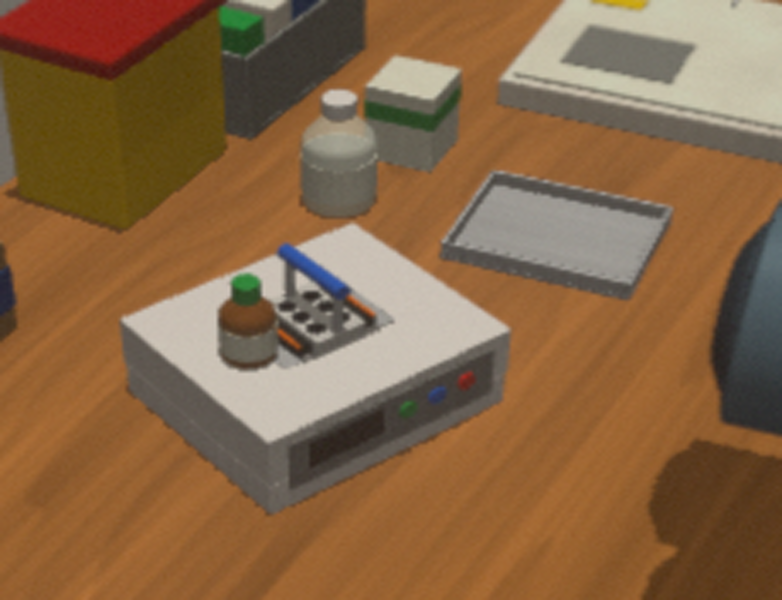

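View pics/topcrop.png

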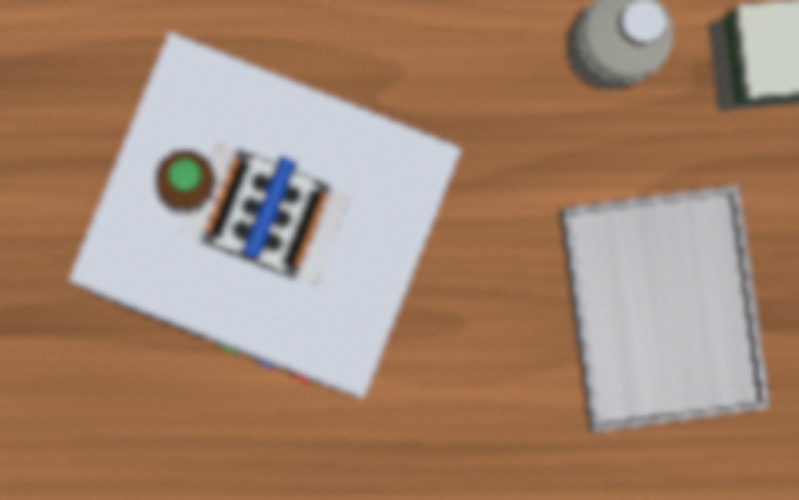

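The top view shows the warmer with corners near (311,190), (398,225), (370,299), (281,264). The green cap is at (315,232), the blue bar runs from (336,257) to (346,228), and the tray is centred near (460,272). The side view shows the vial at the left pad, with the cap at about (302,226) in full pixels.

```bash
cat > h.py <<'E'
import cv2,numpy as np
from cell import status, viewer, silhouettes
def ray(r,uv):
    d=np.array([r["k1"],0,0,0,0])
    q=cv2.undistortPoints(np.array(uv,float).reshape(-1,1,2),r["intrinsics"],d)[:,0]
    T=r["world_from_camera"]; v=np.c_[q,np.ones(len(q))]@T[:3,:3].T
    return T[:3,3],v
def plane(r,uv,z):
    o,v=ray(r,uv); return o+v*((z-o[2])/v[:,2])[:,None]
def tri(rs,uvs):
    A=0;b=0;L=[]
    for r,u in zip(rs,uvs):
        o,v=ray(r,[u]);v=v[0]/np.linalg.norm(v[0]);P=np.eye(3)-np.outer(v,v);A=A+P;b=b+P@o;L.append((o,P))
    x=np.linalg.solve(A,b); return x,[float(np.linalg.norm(P@(x-o))) for o,P in L]
def proj(r,X):
    T=np.linalg.inv(r["world_from_camera"]);R=T[:3,:3];t=T[:3,3]
    return cv2.projectPoints(np.array(X,float).reshape(-1,1,3),cv2.Rodrigues(R)[0],t,r["intrinsics"],np.array([r["k1"],0,0,0,0]))[0][:,0]
def comp(r,lo,hi,near,rad=30):
    m=cv2.inRange(cv2.cvtColor(r["pixels"],cv2.COLOR_BGR2HSV),lo,hi)
    k=np.zeros_like(m);cv2.circle(k,near,rad,255,-1);m&=k
    n,l,st,c=cv2.connectedComponentsWithStats(m);i=1+np.argmax(st[1:,4])
    ys,xs=np.nonzero(l==i);p=np.c_[xs,ys].astype(np.float32)
    return c[i],len(xs),p
BLUE=((105,130,60),(130,255,255));GREEN=((50,90,50),(85,255,255))
E
python3 - <<'E'
from h import *
S=viewer.get_image("side");T=viewer.get_image("top")
for n,(lo,hi),ns,nt in(("cap",GREEN,(302,226),(315,232)),("bar",BLUE,(324,220),(341,242))):
    cs,a,ps=comp(S,lo,hi,ns,22);ct,b,pt=comp(T,lo,hi,nt,22)
    print(n,cs,a,ct,b,tri([S,T],[cs,ct]))
    if n=="bar":
        for p,r in((ps,S),(pt,T)):
            f=cv2.fitLine(p,cv2.DIST_L2,0,.01,.01).ravel();d=(p-f[2:])@f[:2];e=np.array([f[2:]+f[:2]*d.min(),f[2:]+f[:2]*d.max()]);w=plane(r,e,.126);dd=w[1]-w[0]
            print(w,np.degrees(np.arctan2(dd[1],dd[0])),w.mean(0))
def q(c): return [(260+x/3.333,180+y/3.333) for x,y in c]
w=plane(T,q([(169,33),(460,150),(365,397),(70,280)]),.075);print("warmer",w,w.mean(0),[np.linalg.norm(w[i]-w[i-1]) for i in range(4)])
t=plane(T,q([(565,208),(738,187),(767,407),(594,430)]),.018);print("tray",t,t.mean(0),[np.linalg.norm(t[i]-t[i-1]) for i in range(4)])
for n in["vial","tray","warmer"]:
    for c,r in(("side",S),("top",T)):
        d=silhouettes(n,c)
        if d:
            m=d[0]["pixels"].astype(np.uint8);ct=max(cv2.findContours(m,0,2)[0],key=cv2.contourArea);print(n,c,d[0]["score"],cv2.minAreaRect(ct))
E
```

```text
cap [301.84482759 225.72413793] 58 [315. 232.] 69 (array([0.59596227, 0.01595515, 0.13524481]), [0.00012312281808490562, 0.0001231228180850132])
bar [321.35897436 219.35897436] 78 [340.06081081 242.67567568] 148 (array([ 0.57582104, -0.03423298,  0.12627689]), [0.0011716708710068223, 0.0011716708710066605])
[[ 0.60684875 -0.04644489  0.126     ]
 [ 0.54888353 -0.02227524  0.126     ]] 157.36541349245823 [ 0.57786614 -0.03436007  0.126     ]
[[ 0.54730474 -0.02366988  0.126     ]
 [ 0.6047182  -0.0469294   0.126     ]] -22.054012720164284 [ 0.57601147 -0.03529964  0.126     ]
warmer [[ 0.69146499  0.02467887  0.075     ]
 [ 0.61579542 -0.16035235  0.075     ]
 [ 0.45951814 -0.09812254  0.075     ]
 [ 0.53405391  0.08770603  0.075     ]] [ 0.57520812 -0.0365225   0.075     ] [np.float64(0.1695602238595627), np.float64(0.19990606647036002), np.float64(0.16821158420726934), np.float64(0.2002194704814245)]
tray [[ 0.58278416 -0.23809101  0.018     ]
 [ 0.59644312 -0.35592277  0.018     ]
 [ 0.44924321 -0.37253386  0.018     ]
 [ 0.43540602 -0.25522196  0.018     ]] [ 0.51596913 -0.3054424   0.018     ] [np.float64(0.14837043013233783), np.float64(0.11862078629129527), np.float64(0.14813419920707), np.float64(0.11812514169505421)]
vial side 0.93 ((302.0, 236.5), (31.0, 18.0), 90.0)
vial top 0.58 ((315.0, 234.0), (18.0, 16.0), 90.0)
tray side 0.86 ((393.4411926269531, 207.2353057861328), (63.54433059692383, 33.71244812011719), 14.03624439239502)
tray top 0.75 ((458.64703369140625, 272.5659484863281), (68.6603012084961, 55.71390914916992), 82.14668273925781)
warmer side 0.93 ((323.5325622558594, 249.56182861328125), (78.52486419677734, 108.93810272216797), 62.241458892822266)
warmer top 0.7 ((338.72003173828125, 244.9600067138672), (96.10780334472656, 84.85749053955078), 22.166345596313477)
```

apply_moves([
  [1,[0.28,-0.24,0],-25],
  [1,[0.28,-0.24,0],-25],
  [1,[0.28,-0.24,0],-25],
  [1,[0.28,-0.24,0],-25],
  [1,[0.28,-0.24,0],-25],
  [1,[0.28,-0.24,0],-25],
  [1,[0.569,-0.472,0],-49],
  [1,[0.569,-0.472,0],-49],
  [1,[0.569,-0.472,0],-49],
  [1,[0.569,-0.472,0],-49],
  [1,[0.569,-0.472,0],-49],
  [1,[0.569,-0.472,0],-49],
  [1,[0.569,-0.472,0],-49],
  [1,[0.569,-0.472,0],-49],
  [1,[0.569,-0.472,0],-49],
  [1,[0.569,-0.472,0],-49],
])

```text
time: 3.2
ee_pos: [0.5957, 0.0154, 0.2314]
tool_rot: [[0.377, 0.926, 0.0], [0.926, -0.377, -0.0], [-0.0, 0.0, -1.0]]
wrist_force: [0.0, -0.1, 0.1]
gripper_width: 0.0854
gripper_force: 0.0
```

```bash
cat > goal.py <<'E'
import sys,numpy as np
from cell import status
s=status.sense();R=np.array(s["tool_rot"]);p=np.array(s["ee_pos"])
print("p",p.round(4),"yang",np.degrees(np.arctan2(R[1,1],R[0,1])).round(2),"t",round(s["time"],2),"F",np.round(s["wrist_force"],1),"w",round(float(s["gripper_width"]),4),"gf",round(float(s["gripper_force"]),1),"j",np.round(s["joints"]).tolist(), "tilt",R[:,2].round(3))
if len(sys.argv)>3: print("shift",(R.T@(np.array(sys.argv[1:4],float)-p)).round(4))
E
python3 goal.py 0.596 0.016 0.086
```

```text
p [0.5957 0.0154 0.2314] yang -22.14 t 3.2 F [ 0.  -0.1  0.1] w 0.0854 gf 0.0 j [-9.0, 7.0, 97.0, -0.0, 76.0, 13.0] tilt [ 0. -0. -1.]
shift [7.000e-04 1.000e-04 1.454e-01]
```

apply_moves([
  [1,[0,0,0.05],0],
  [1,[0,0,0.1],0],
  [1,[0,0,0.125],0],
  [1,[0,0,0.143],0],
  [1,[0,0,0.143],0],
  [0.3,[0,0,0.143],0],
  [0.3,[0,0,0.143],0],
  [0.3,[0,0,0.143],0],
  [0.3,[0,0,0.143],0],
  [0.3,[0,0,0.143],0],
  [0.3,[0,0,0.143],0],
])

```text
time: 4.58
ee_pos: [0.5971, 0.0163, 0.0898]
tool_rot: [[0.375, 0.927, 0.003], [0.927, -0.375, -0.0], [0.001, 0.002, -1.0]]
wrist_force: [0.2, -0.3, 5.1]
gripper_width: 0.0361
gripper_force: 60.5
```

apply_moves([
  [0.3,[0,0,-0.01],0],
  [0.3,[0,0,-0.03],0],
  [0.3,[0,0,-0.06],0],
  [0.3,[0,0,-0.09],0],
  [0.3,[0,0,-0.09],0],
  [0.3,[0,0,-0.09],0],
])

```text
time: 5.32
ee_pos: [0.5954, 0.0165, 0.1777]
tool_rot: [[0.375, 0.927, -0.001], [0.927, -0.375, 0.0], [-0.0, -0.001, -1.0]]
wrist_force: [0.0, -0.4, -1.6]
gripper_width: 0.036
gripper_force: 60.0
```

```bash
python3 goal.py 0.516 -0.3055 0.17; python3 - <<'E'
from h import *
S=viewer.get_image("side");cv2.imwrite("pics/s1.png",cv2.resize(S["pixels"][120:320,200:466],None,fx=3,fy=3))
E
```

```text
p [0.5954 0.0165 0.1777] yang -22.04 t 5.33 F [ 0.  -0.4 -1.6] w 0.036 gf 60.0 j [-9.0, 10.0, 100.0, -0.0, 70.0, 13.0] tilt [-0.001  0.    -1.   ]
shift [-0.3283  0.0473  0.0077]
```

View pics/s1.png

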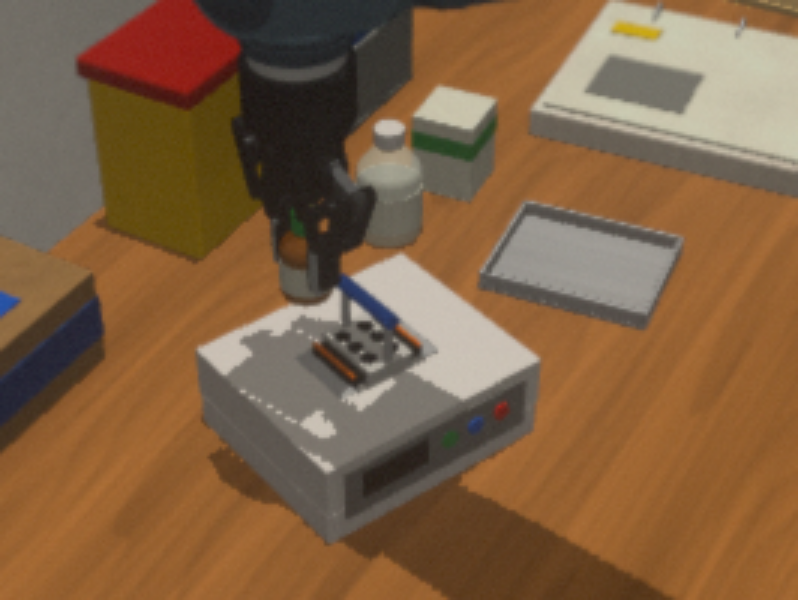

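The vial is held upright above the deck at about (303,270) in the crop. The bar is clear, and the tray is at about (580,265).

apply_moves([
  [0.3,[-0.328,0.047,0],-28.7],
  [0.3,[-0.328,0.047,0],-28.7],
  [0.3,[-0.328,0.047,0],-28.7],
  [0.3,[-0.328,0.047,0],-28.7],
  [0.3,[-0.328,0.047,0],-28.7],
  [0.3,[-0.328,0.047,0],-28.7],
  [0.3,[-0.328,0.047,0],-28.7],
  [0.3,[-0.328,0.047,0],-28.7],
  [0.3,[-0.328,0.047,0.05],-28.7],
  [0.3,[-0.328,0.047,0.1],-28.7],
  [0.3,[-0.328,0.047,0.13],-28.7],
  [0.3,[-0.328,0.047,0.15],-28.7],
  [0.3,[-0.328,0.047,0.15],-28.7],
  [0.3,[-0.328,0.047,0.15],-28.7],
])

```text
time: 7.12
ee_pos: [0.5175, -0.3057, 0.0298]
tool_rot: [[-0.116, 0.993, 0.002], [0.993, 0.116, -0.002], [-0.002, 0.002, -1.0]]
wrist_force: [0.4, 0.2, -0.4]
gripper_width: 0.036
gripper_force: 60.1
```

```bash
python3 goal.py 0.516 -0.3055 0.019; python3 - <<'E'
from h import *
S=viewer.get_image("side");print(S["pixels"].shape);cv2.imwrite("pics/s2.png",cv2.resize(S["pixels"][120:270,300:500],None,fx=4,fy=4))
E
```

```text
p [ 0.5175 -0.3057  0.0298] yang 6.69 t 7.12 F [ 0.4  0.2 -0.4] w 0.036 gf 60.1 j [-41.0, 22.0, 102.0, 0.0, 55.0, -48.0] tilt [ 0.002 -0.002 -1.   ]
shift [ 0.0004 -0.0015  0.0108]
(480, 640, 3)
```

View pics/s2.png

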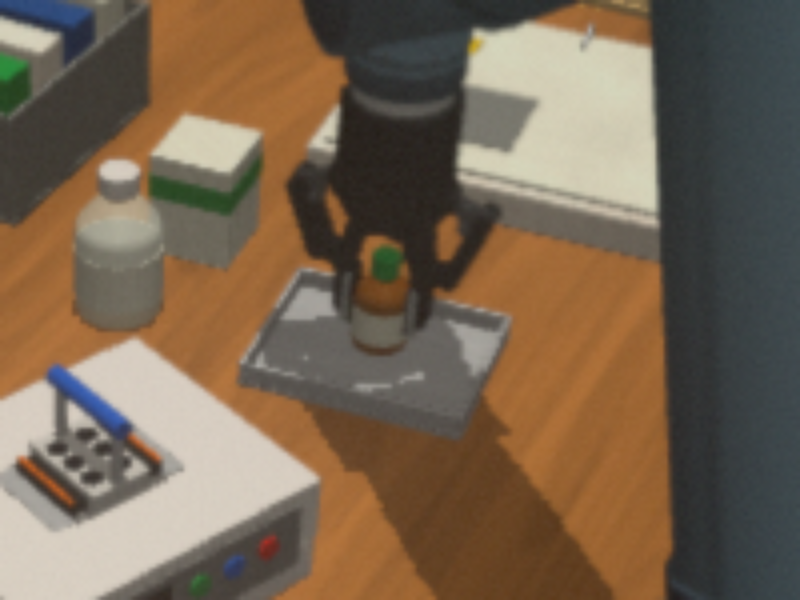

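The vial is upright over the tray floor at about (380,310) in the crop, so I'm lowering it gently.

apply_moves([
  [0.3,[0,0,0.004],0],
  [0.3,[0,0,0.006],0],
  [0.3,[0,0,0.007],0],
  [0.3,[0,0,0.008],0],
  [0.3,[0,0,0.008],0],
])

```text
time: 7.8
ee_pos: [0.5164, -0.3052, 0.0202]
tool_rot: [[-0.116, 0.993, -0.0], [0.993, 0.116, 0.0], [0.0, -0.0, -1.0]]
wrist_force: [-0.4, 0.2, -1.3]
gripper_width: 0.036
gripper_force: 60.1
```

apply_moves([
  [0.3,[0,0,0.001],0],
  [0.3,[0,0,0.002],0],
  [0.3,[0,0,0.002],0],
])

```text
time: 8.18
ee_pos: [0.5165, -0.3053, 0.0188]
tool_rot: [[-0.116, 0.993, -0.0], [0.993, 0.116, 0.0], [0.0, -0.0, -1.0]]
wrist_force: [-1.9, 0.6, 4.0]
gripper_width: 0.0362
gripper_force: 60.6
```

apply_moves([
  [0.75,[0,0,0],0],
  [0.75,[0,0,0],0],
  [0.75,[0,0,0],0],
  [0.75,[0,0,0],0],
  [0.75,[0,0,-0.02],0],
  [0.75,[0,0,-0.05],0],
  [0.75,[0,0,-0.1],0],
  [0.75,[0,0,-0.16],0],
  [0.75,[0,0,-0.2],0],
  [0.75,[0,0,-0.2],0],
  [0.75,[0,0,-0.2],0],
])

```text
time: 9.55
ee_pos: [0.5161, -0.3049, 0.2183]
tool_rot: [[-0.116, 0.993, -0.0], [0.993, 0.116, 0.0], [0.0, -0.0, -1.0]]
wrist_force: [0.0, 0.3, -1.6]
gripper_width: 0.0637
gripper_force: 0.0
```

```bash
python3 goal.py 0.576 -0.0355 0.2; python3 - <<'E'
from h import *
S=viewer.get_image("side");T=viewer.get_image("top")
cs,a,_=comp(S,*GREEN,(396,185),20);print(cs,a)
p=plane(S,[cs],.065)[0];print("cap",p)
ds=[comp(r,*BLUE,n,22) for r,n in((S,(322,219)),(T,(340,242)))]
print([d[:2] for d in ds])
import numpy as np
a=S["pixels"][120:270,300:500]
cv2.imwrite("pics/s3.png",cv2.resize(a,None,fx=4,fy=4))
E
```

```text
p [ 0.5161 -0.3049  0.2183] yang 6.65 t 9.55 F [ 0.   0.3 -1.6] w 0.0637 gf 0.0 j [-41.0, 8.0, 98.0, 0.0, 74.0, -48.0] tilt [-0.  0. -1.]
shift [0.2606 0.0907 0.0184]
[396. 189.] 31
cap [ 0.51510176 -0.30446561  0.065     ]
[(array([321.20779221, 219.18181818]), 77), (array([340.0952381 , 242.63945578]), 147)]
```

View pics/s3.png

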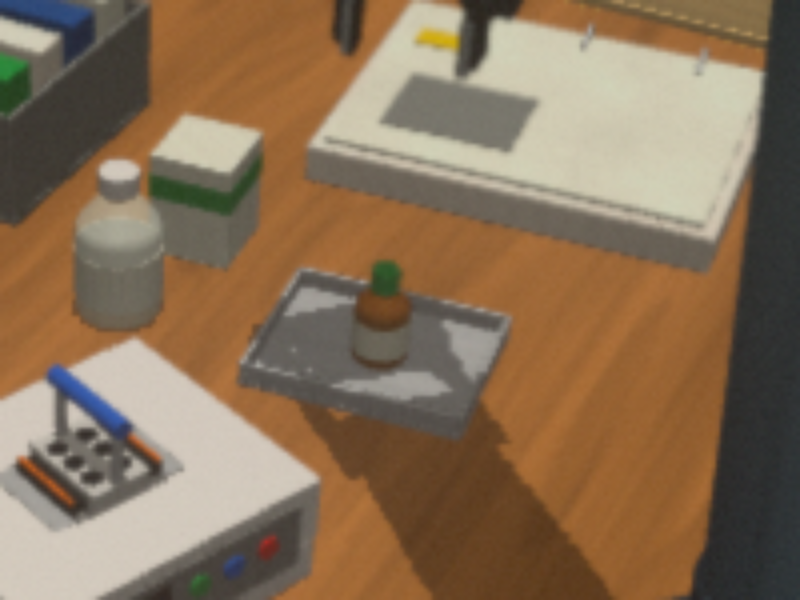

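The vial stands upright and released in the tray, with the cap at about (386,278) in the crop. Next is the bar.

apply_moves([
  [0.75,[0.26,0.091,0],-61.3],
  [0.75,[0.26,0.091,0],-61.3],
  [0.75,[0.26,0.091,0],-61.3],
  [0.75,[0.26,0.091,0],-61.3],
  [0.75,[0.26,0.091,0],-61.3],
  [0.75,[0.26,0.091,0],-61.3],
  [0.75,[0.26,0.091,0],-61.3],
  [0.75,[0.26,0.091,0],-61.3],
  [0.75,[0.26,0.091,0.03],-61.3],
  [0.75,[0.26,0.091,0.07],-61.3],
  [0.75,[0.26,0.091,0.095],-61.3],
  [0.75,[0.26,0.091,0.109],-61.3],
  [0.75,[0.26,0.091,0.109],-61.3],
  [0.75,[0.26,0.091,0.109],-61.3],
  [0.75,[0.26,0.091,0.109],-61.3],
])

```text
time: 11.52
ee_pos: [0.5776, -0.0367, 0.1107]
tool_rot: [[-0.927, 0.375, 0.002], [0.375, 0.927, -0.001], [-0.002, 0.0, -1.0]]
wrist_force: [-0.1, -0.3, 0.5]
gripper_width: 0.0642
gripper_force: 0.0
```

```bash
python3 goal.py 0.576 -0.0355 0.107; python3 - <<'E'
from h import *
S=viewer.get_image("side")
cv2.imwrite("pics/s4.png",cv2.resize(S["pixels"][170:290,250:410],None,fx=5,fy=5))
E
```

```text
p [ 0.5776 -0.0367  0.1107] yang 67.94 t 11.53 F [-0.1 -0.3  0.5] w 0.0642 gf 0.0 j [-15.0, 13.0, 105.0, 0.0, 63.0, -83.0] tilt [ 0.002 -0.001 -1.   ]
shift [0.0019 0.0005 0.0037]
```

View pics/s4.png

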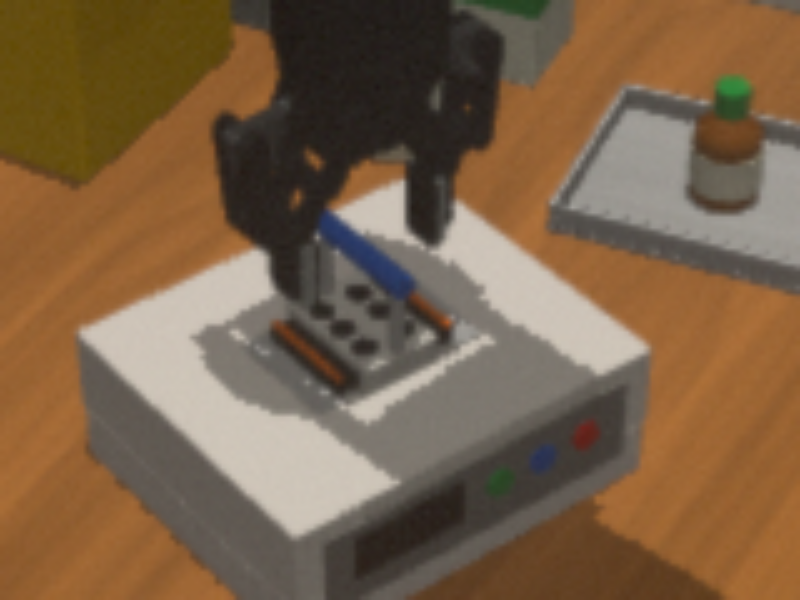

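The fingers straddle the bar between its posts (bar from (325,225) to (405,285) in the crop), so I'm closing.

apply_moves([
  [0.75,[0.001,0,0.001],0],
  [0.75,[0.001,0,0.001],0],
  [0,[0.001,0,0.001],0],
  [0,[0.001,0,0.001],0],
  [0,[0.001,0,0.001],0],
  [0,[0.001,0,0.001],0],
  [0,[0.001,0,0.001],0],
  [0,[0.001,0,0.001],0],
])

```text
time: 12.58
ee_pos: [0.5759, -0.036, 0.1084]
tool_rot: [[-0.927, 0.375, 0.0], [0.375, 0.927, 0.0], [-0.0, 0.0, -1.0]]
wrist_force: [0.2, 1.1, 1.6]
gripper_width: 0.0098
gripper_force: 58.5
```

apply_moves([
  [0,[0,0.004,0],0],
  [0,[0,0.007,0],0],
  [0,[0,0.01,0],0],
  [0,[0,0.012,0],0],
  [0,[0,0.0135,0],0],
  [0,[0,0.0135,0],0],
  [0,[0,0.0135,0],0],
  [0,[0,0.0135,0],0],
])

```text
time: 13.58
ee_pos: [0.5806, -0.0252, 0.109]
tool_rot: [[-0.927, 0.375, -0.001], [0.375, 0.927, -0.004], [-0.0, -0.004, -1.0]]
wrist_force: [-5.0, -6.9, 5.9]
gripper_width: 0.0104
gripper_force: 58.6
```

```bash
python3 goal.py 0.5755 -0.036 0.107; python3 - <<'E'
from h import *
S=viewer.get_image("side");T=viewer.get_image("top")
cv2.imwrite("pics/s5.png",cv2.resize(S["pixels"][170:290,250:410],None,fx=5,fy=5))
E
```

```text
p [ 0.5806 -0.0252  0.109 ] yang 67.98 t 13.57 F [-5.  -6.9  5.9] w 0.0104 gf 58.6 j [-14.0, 13.0, 104.0, -0.0, 63.0, -81.0] tilt [-0.001 -0.004 -1.   ]
shift [ 0.0007 -0.0119  0.0021]
```

View pics/s5.png

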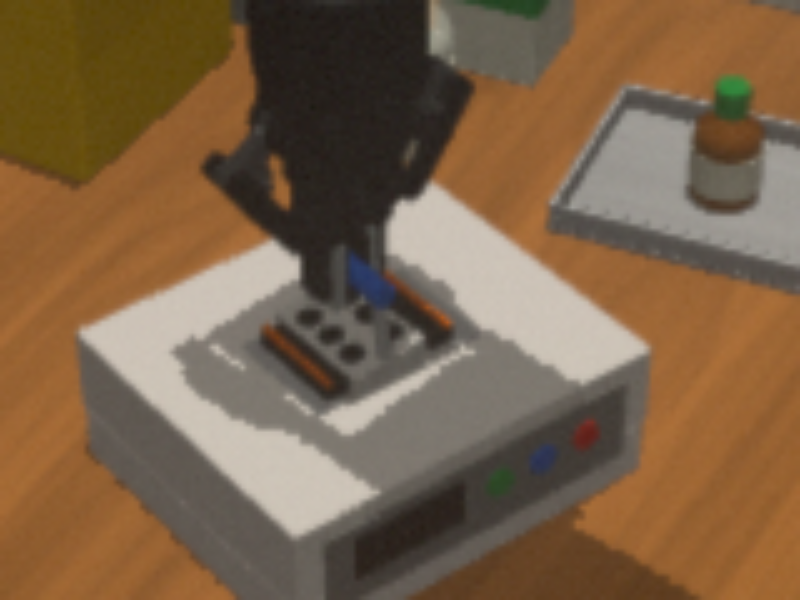

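The left pad has moved out from about (313,355) to (303,360). I'll push a little further, then rock the other way.

apply_moves([
  [0,[0,0.0015,0],0],
  [0,[0,0.003,0],0],
  [0,[0,0.003,0],0],
  [0,[0,0.003,0],0],
])

```text
time: 14.18
ee_pos: [0.5815, -0.0236, 0.1091]
tool_rot: [[-0.927, 0.375, -0.002], [0.375, 0.927, -0.006], [-0.0, -0.006, -1.0]]
wrist_force: [-5.6, -9.9, 7.0]
gripper_width: 0.0098
gripper_force: 58.7
```

apply_moves([
  [0,[0,-0.004,0],0],
  [0,[0,-0.009,0],0],
  [0,[0,-0.014,0],0],
  [0,[0,-0.019,0],0],
  [0,[0,-0.023,0],0],
  [0,[0,-0.026,0],0],
  [0,[0,-0.028,0],0],
  [0,[0,-0.03,0],0],
  [0,[0,-0.03,0],0],
  [0,[0,-0.03,0],0],
])

```text
time: 15.42
ee_pos: [0.5722, -0.0465, 0.1097]
tool_rot: [[-0.927, 0.376, 0.004], [0.376, 0.927, 0.004], [-0.002, 0.005, -1.0]]
wrist_force: [1.2, 9.1, 8.4]
gripper_width: 0.01
gripper_force: 58.5
```

apply_moves([
  [0,[0,-0.0015,0],0],
  [0,[0,-0.003,0],0],
  [0,[0,-0.0035,0],0],
  [0,[0,-0.0035,0],0],
  [0,[0,-0.0035,0],0],
])

```text
time: 16.05
ee_pos: [0.5716, -0.0484, 0.11]
tool_rot: [[-0.927, 0.376, 0.006], [0.376, 0.927, 0.007], [-0.003, 0.008, -1.0]]
wrist_force: [3.5, 14.5, 9.3]
gripper_width: 0.01
gripper_force: 58.7
```

apply_moves([
  [0,[0,0.005,0],0],
  [0,[0,0.01,0],0],
  [0,[0,0.014,0],0],
  [0,[0,0.017,0],0],
  [0,[0,0.017,0],0],
  [0,[0,0.017,0],0],
])

```text
time: 16.8
ee_pos: [0.5762, -0.0369, 0.1097]
tool_rot: [[-0.927, 0.375, 0.001], [0.375, 0.927, -0.002], [-0.001, -0.002, -1.0]]
wrist_force: [-3.7, -1.2, 10.6]
gripper_width: 0.01
gripper_force: 59.2
```

```bash
python3 goal.py 0.5755 -0.036 0.107; python3 - <<'E'
from h import *
S=viewer.get_image("side")
cv2.imwrite("pics/s6.png",cv2.resize(S["pixels"][170:290,250:410],None,fx=5,fy=5))
# orange stripes: offset along warmer y at pad-top height, before/after
a=np.radians(-22.1);ey=np.array([-np.sin(a),np.cos(a)]);c=np.array([.5755,-.036])
old=dict(S);old["pixels"]=cv2.imread("pics/side0.png")
for n,r in(("before",old),("now",S)):
    hsv=cv2.cvtColor(r["pixels"],cv2.COLOR_BGR2HSV);m=cv2.inRange(hsv,(3,140,90),(18,255,255))
    m[:215]=0;m[265:]=0;m[:,:303]=0;m[:,345:]=0
    ys,xs=np.nonzero(m);w=plane(r,np.c_[xs,ys],.083)[:,:2]-c
    v=w@ey;u=w@np.array([ey[1],-ey[0]])
    for s in(1,-1):
        k=(s*v>.015)&(s*v<.045)&(abs(u)<.03);print(n,s,k.sum(),v[k].mean()*1e3,u[k].min()*1e3,u[k].max()*1e3)
E
```

```text
p [ 0.5762 -0.0369  0.1097] yang 67.99 t 16.8 F [-3.7 -1.2 10.6] w 0.01 gf 59.2 j [-15.0, 13.0, 105.0, -0.0, 63.0, -83.0] tilt [ 0.001 -0.002 -1.   ]
shift [0.001  0.0005 0.0027]
before 1 58 31.43570860388073 -23.94823470619469 29.94168261801832
before -1 15 -28.308590424688443 -25.468266418841655 0.9619103324776072
now 1 25 38.31541706554699 -22.589073045266957 21.359970861410254
now -1 13 -34.63943105292944 -25.4863048949402 3.8500027858580603
```

View pics/s6.png

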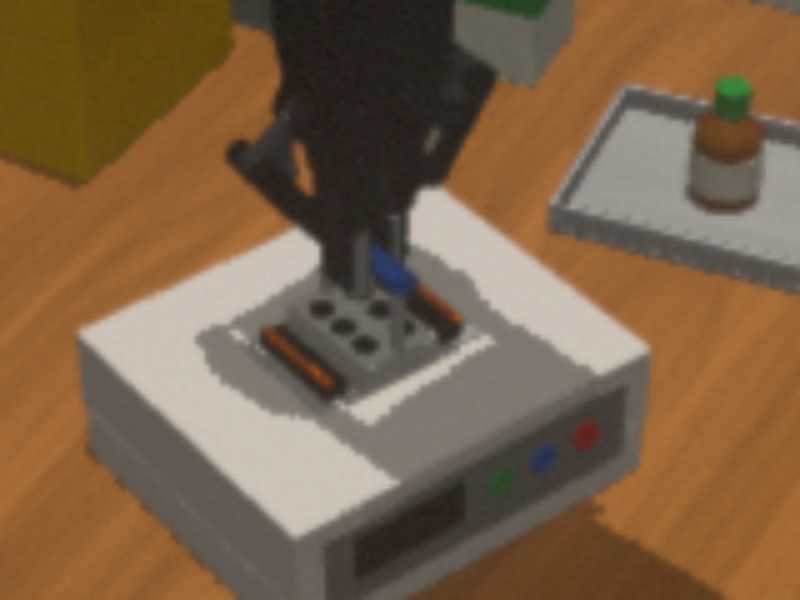

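Both pads now stand about 6 mm further out (left stripe near (303,355), right near (440,308)). I'll lift slowly and watch the force.

apply_moves([
  [0,[0,0,-0.003],0],
  [0,[0,0,-0.006],0],
  [0,[0,0,-0.009],0],
  [0,[0,0,-0.012],0],
  [0,[0,0,-0.012],0],
  [0,[0,0,-0.012],0],
])

```text
time: 17.6
ee_pos: [0.5759, -0.0361, 0.1205]
tool_rot: [[-0.927, 0.375, 0.0], [0.375, 0.927, -0.0], [-0.0, 0.0, -1.0]]
wrist_force: [-1.5, -1.7, -1.6]
gripper_width: 0.0099
gripper_force: 59.1
```

apply_moves([
  [0,[0,0,-0.006],0],
  [0,[0,0,-0.012],0],
  [0,[0,0,-0.018],0],
  [0,[0,0,-0.024],0],
  [0,[0,0,-0.03],0],
  [0,[0,0,-0.036],0],
  [0,[0,0,-0.042],0],
  [0,[0,0,-0.048],0],
  [0,[0,0,-0.054],0],
  [0,[0,0,-0.058],0],
  [0,[0,0,-0.061],0],
  [0,[0,0,-0.061],0],
  [0,[0,0,-0.061],0],
  [0,[0,0,-0.061],0],
  [0,[0,0,-0.061],0],
  [0,[0,0,-0.061],0],
  [0,[0,0,-0.061],0],
  [0,[0,0,-0.061],0],
])

```text
time: 19.85
ee_pos: [0.5757, -0.036, 0.1813]
tool_rot: [[-0.927, 0.375, -0.0], [0.375, 0.927, 0.0], [0.0, -0.0, -1.0]]
wrist_force: [-0.1, 0.2, -2.9]
gripper_width: 0.0098
gripper_force: 59.1
```

```bash
python3 goal.py; python3 - <<'E'
from h import *
S=viewer.get_image("side")
cv2.imwrite("pics/s7.png",cv2.resize(S["pixels"][150:290,250:420],None,fx=4.2,fy=4.2))
E
python3 goal.py
```

```text
p [ 0.5757 -0.036   0.1813] yang 67.95 t 19.85 F [-0.1  0.2 -2.9] w 0.0098 gf 59.1 j [-15.0, 7.0, 103.0, 0.0, 70.0, -83.0] tilt [-0.  0. -1.]
p [ 0.5757 -0.036   0.1813] yang 67.95 t 19.9 F [-0.6 -0.4 -2.6] w 0.0099 gf 59.1 j [-15.0, 7.0, 103.0, -0.0, 70.0, -83.0] tilt [-0.  0. -1.]
```

View pics/s7.png

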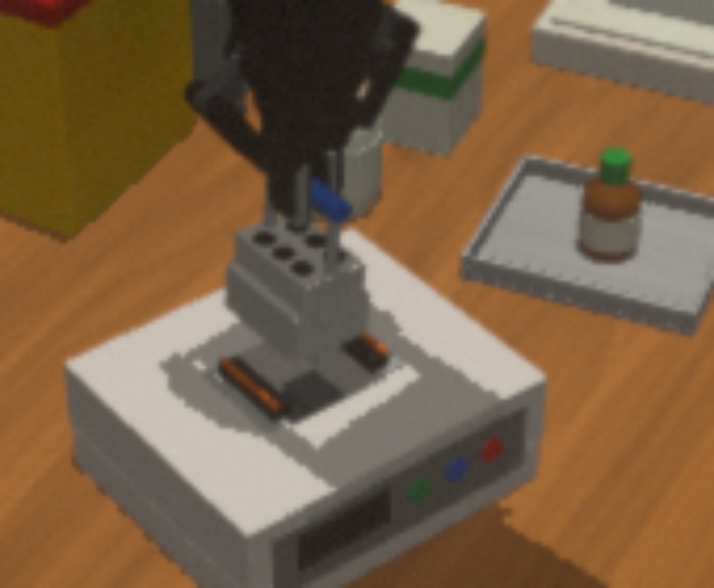

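The block hangs upright and still above its well, with its body at about (300,290) in the crop. Its underside is about 28 mm above the deck, and the vial stands in the tray. I'm handing in.

```bash
python3 -c "
from cell import manip
print(manip.hand_in())"
```

```text
the job is handed in; nothing more can be done
None
```

The job is handed in at about 20 s of the 61 s: the vial stands upright in the tray, and the freed block hangs upright in the gripper about 2 cm above the pads; the judge returned no verdict.

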